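# Zero the vial comparator on its master and gauge a vial

## Robot

A 6-joint arm with a two-finger parallel gripper is mounted at the origin on the work surface; the furniture and walls round the work are solid. World frame = base frame: x ahead of the robot, y to its left, z up, the work surface at z = 0. Lengths are in m, angles in rad, forces in N, time in s.
With the tool pointing down it reaches from about 0.275 to 0.975 m from the base axis. Payload 8.4 kg.
Tool frame: the origin (TCP) lies at the very end of the fingers, on their centre line; the grasp point (between the pads) lies 19 mm behind it; z points along the fingers, y is the line along which they close (so a half turn about z gives the same grasp; the last joint's range is limited). The gripper opens to 92 mm and grips with 3 to 60 N. Pads are 20 mm wide; open, the fingers measure 128 mm over their backs; the gripper's body (75 mm by 189 mm) begins 69 mm behind the grasp point.
Start: joints at [1.194, 0.353, 1.633, -0, 1.155, -0.002], TCP at [0.229, 0.582, 0.215] pointing down, gripper open.
Joint ranges: [-2.63, 2.63], [-0.92, 2.1], [0.06, 2.66], [-1.3, 4.44], [0, 2.69], [-3.02, 3.02]. Speed limits (rad/s): [2.22, 2.22, 2.79, 3.14, 3.14, 3.14].

## Interface

Orientations are given as a unit quaternion [w, x, y, z].
In Python, from rig import robot, vision gives the robot as it stands.
- The arm moves only by the tool play_rows, never from a script. Its arguments are lists of equal length, an entry for each row: "linear": the shift along the tool's x, y, z in mm, a list of three; "rotation": the turn, a rotation vector about the tool's x, y, z in rad, a list of three; "jaw": the closure, from 0 (fully open) to 1 (shut). In form: {"linear": [[dx, dy, dz], ...], "rotation": [[rx, ry, rz], ...], "jaw": [jaw, ...]}. A call has 1 to 10 rows; each row is the pose to reach, as a shift and turn from the pose commanded when the call began, along the tool's axes at that moment; what a row does not reach only later rows make up. A row lasts 1/10 s, in which the tool goes at most 50 mm and 8.59 degrees, less where a joint would pass 70% of its speed; a pose out of reach is approached as far as the arm can. A call with a gripper value outside its range is refused whole. The fingers move at their own pace and stop on an object; "grip_force" is the grip in N (left out, the last holds). Time passes only in rows, so rows that repeat a pose let the fingers close. It gives the time, the measured TCP pose, the force, the opening and the grip force at its end, in the units of the state.
- robot.get_state(): the state, without advancing time (a new reading comes with each control period).
- vision.read_camera(name): name is "scene" or "side" or "wrist"; returns a dict with "img" (400x640x3 uint8, red, green, blue), "intrinsics" (3x3 intrinsics, pixels), "cam_to_world" (4x4, takes a point from camera to world coordinates); the wrist camera has in their place "mount" (4x4, takes a point from camera to tool coordinates, whose origin is the TCP and whose axes are the flange's). Camera axes: x right, y up, looking along -z (the intrinsics and any distortion apply to the point x, -y, -z); pixel columns grow to the right and rows downward; lengths in m; the calibration is good to about 2 mm. A picture is of the moment at which its call begins: read the wrist's pose just before it. There is no depth.
- robot.job_done(): hands the job in; it is judged then, once.
Trained networks look in the newest picture that a camera, given by its name, has taken for a name from the list of things; names that differ only in an ending like _2 or _b are one class to them, and where a whole thing is asked for, a point or a joint stands for the part that bears it (a point fixed in the world has none). Each returns a list of dicts, best first, with "confidence" (0 to 1); they miss things now and then, are a little off and sometimes report something else, mostly with a low value. They report only what shows in the picture. A call takes as long as a camera call. They do not tell look-alikes from the thing itself.
- vision.regions_of(label, camera): "pixels" (400x640 bool, what is visible of it).
- vision.landmark_of(label, camera): "position" ([x, y, z] in m, in world coordinates, good to about 4 mm: a listed point, or the origin of a listed thing).
The state is a dict: "clock": time; "q": joint angles; "joint_velocities": joint speeds; "joint_efforts": joint torques, N m; "tcp_pos": TCP position; "tool_rot": TCP orientation; "wrist_force": force on the tool from outside, world axes, zero at the start; "moment": the same for the moment, N m; "finger_gap": finger opening in m; "gripper_force": force on a finger pad.
Only numpy, scipy, OpenCV 4.12 (cv2) and the standard library are available. Lean on these libraries where they do the work, as an engineer would, in place of code of your own. Each camera call takes 0.05 s, during which the arm holds its last target. There are 200 camera calls.

## Task

Stand the steel master plug in the V of the comparator and press it straight down against the sprung plunger with about 10 newtons until it sits fully home on the steel rest (you will feel it stop), let go, then turn the dial by its black knob until the blue zero mark lies under the red needle and let go. Without touching the dial again, lift the master out and stand it back on its round blue pad, and press the amber vial fully home in the V in the same way, so that the needle ends on the green mark. Never push either of them onto the rest with more than 40 newtons, and leave the white vial, tape roll and grey adapter where they are.

Things in the scene. Friction and masses are not known exactly. Their poses are not given: they have to be found in the camera images.
- comparator: fixed bench comparator, dark steel base 80 mm (x) by 200 mm (y, from -55 to +145), 10 mm thick. Origin on the bench under the axis of a seated vial; z up. Aluminium V-anvil at -y: two upright faces at 45 degrees to y, opening to +y, apex at y -17 mm, wings to x +-18 mm, flared outward above z 31 mm, tops at 38 mm. Plunger comes from +y; grey housing (top z 34 mm) carries the dial, axis at y +98 mm
- rest: rest between V and plunger: a rigid steel disc, 24 mm across, on which the master or vial stands when home. The disc is clamped at a different height each time, its top 3 to 9 mm above this origin (13 to 19 mm above the bench), and must be found by feel. What is let go before it reaches the disc stays wedged by friction, too high
- plunger_ball (a point): centre of the plunger's steel ball, 36 mm diameter, 28 mm above the bench. At first it leaves 2.8 mm too little room for the vial and 6 mm for the master: pressed down past it, they push it back along the comparator's +y (1.2 N at first, 0.3 N more per mm). That takes a downward push of up to about 10 N, falling to 2 to 6 N before the rest is felt; the spring then draws them into the V
- master_home (a point): point 14 mm above the bench on the axis of the master when it is home in the V (1.8 mm toward the plunger from vial_home); axes as the comparator's
- vial_home (a point): point 14 mm above the bench on the axis of the vial when it is home in the V; axes as the comparator's
- master: master plug, plain steel cylinder of 27 mm diameter and 60 mm height whose foot tapers to 21 mm over the lowest 8 mm, 0.15 kg; starts upright on the blue pad; origin at the centre of its underside
- pad: round blue pad, fixed, 70 mm diameter, 6 mm high, home of the master; origin at the centre of its underside on the bench. To the right of the work stands a fixed grey pencil cup with tall pens, about 0.09 m across, near x 0.57, y -0.27 m: keep clear
- vial: amber vial with a black screw cap: body 24.4 mm diameter and 40 mm high, cap 22 mm diameter up to 51 mm, 22 g, starts upright on the bench; origin at the centre of its underside
- dial (a joint): angle of the white dial plate (76 mm diameter, its face 41 mm above the bench) about its upright axis, rad, anticlockwise from above positive, limits -1.0 and 2.2; it turns with its knob, with light friction (0.04 N m), and stays where it is left
- needle (a joint): angle of the red needle about the same axis, rad, same direction and same zero as the dial, so the blue zero mark is under the needle when both angles are equal. The plunger drives it: 0 with the plunger out, 0.12 rad per mm of plunger travel, about 0.66 with the master home and about 0.33 with the vial home
- knob_grip (a point): on the dial's axis at the middle of the round black knob, 28 mm diameter, from 45 to 69 mm above the bench; grip it from above, tips above 47 mm
- zero_mark (a point): outer end of the blue bar on the dial plate, 34 mm from the axis
- green_mark (a point): outer end of the green bar on the dial plate, 34 mm from the axis, 0.335 rad clockwise from the blue bar
- needle_tip (a point): tip of the red needle, just above the dial plate, 34 mm from the axis
- white_vial: bystander: white vial, 25 mm diameter, 51 mm high; origin at the centre of its underside
- tape_roll: bystander: amber tape roll lying flat, 79 mm diameter, 19 mm high; origin at the centre of its underside
- adapter: bystander: grey connector adapter 30 x 31 x 12 mm; origin at the centre of its underside
Mind the look-alikes: they are no part of the job. What is shaped like the master but purple is not meant.

How it is judged:
By the outcome, as a careful person would: the job done as asked, in the order asked, and still so for the second after the job is handed in, with the robot touching nothing.
It also fails if it takes over 72 s, if anything falls off the work surface, if the arm or the gripper's body presses on something with over 40 N, if the wrist force passes 120 N, or if a joint passes its speed limit or range.

## Working session

There is one attempt and no reset: what is moved stays moved. The work goes in short steps, Python scripts to look and compute and a tool call to move; the robot and the scene stay as the last step left them, time stands still between calls to the robot, and variables do not carry over. Pictures are saved under pics/ and viewed, at most 10 in all, crops included, and the job is handed in when it is done.

Besides the shell and the picture viewer there is one more tool, called after "Call:" as name(argument=value, ...) on one line, values as JSON. play_rows: Moves the arm, as the interface text tells. Its arguments: {"type":"object","properties":{"linear":{"type":"array","items":{"type":"array","items":{"type":"number"}}},"rotation":{"type":"array","items":{"type":"array","items":{"type":"number"}}},"jaw":{"type":"array","items":{"type":"number"}},"grip_force":{"type":"number"}},"required":["linear","rotation","jaw"]}

```bash
ls; mkdir -p pics; python3 - <<'E'
from rig import robot, vision
import cv2,numpy as np
s=robot.get_state(); print({k:np.round(v,3).tolist() for k,v in s.items()})
for c in ("scene","side"):
    r=vision.read_camera(c); cv2.imwrite(f"pics/{c}0.png",r["img"][:,:,::-1])
    print(c,np.round(r["cam_to_world"],3).tolist(),np.round(r["intrinsics"],1).tolist())
    for n in ["comparator","rest","plunger_ball","master_home","vial_home","master","pad","vial","knob_grip","zero_mark","green_mark","needle_tip","white_vial","tape_roll","adapter"]:
        print(n,[(round(d["confidence"],2),np.round(d["position"],4).tolist()) for d in vision.landmark_of(n,c)][:3])
w=vision.read_camera("wrist"); print(w.keys(), np.round(w["mount"],4).tolist(),np.round(w["intrinsics"],1).tolist())
a=cv2.imread("pics/scene0.png");b=cv2.imread("pics/side0.png")
E
```

```text
pics
{'clock': 0.0, 'q': [1.194, 0.354, 1.634, 0.0, 1.155, -0.002], 'joint_velocities': [0.001, -0.002, -0.001, -0.001, -0.0, 0.0], 'joint_efforts': [0.0, -59.383, -33.423, 0.07, 0.023, -0.0], 'tcp_pos': [0.229, 0.581, 0.214], 'tool_rot': [-0.0, 0.186, 0.982, -0.001], 'wrist_force': [-0.059, -0.707, -0.116], 'moment': [0.006, -0.051, 0.019], 'gripper_force': 0.0, 'finger_gap': 0.092}
scene [[0.614, 0.536, -0.579, 0.128], [-0.789, 0.413, -0.455, -0.425], [-0.005, 0.736, 0.677, 0.627], [0.0, 0.0, 0.0, 1.0]] [[486.7, 0.0, 326.9], [0.0, 486.7, 197.9], [0.0, 0.0, 1.0]]
comparator [(0.62, [0.5333, 0.1421, 0.0057])]
rest []
plunger_ball [(0.57, [0.5439, 0.1158, 0.0267])]
master_home [(0.84, [0.535, 0.1391, 0.0106]), (0.39, [0.5482, 0.0423, 0.0563])]
vial_home [(0.63, [0.5337, 0.1424, 0.0108])]
master [(0.85, [0.6081, -0.155, 0.0019]), (0.83, [0.7067, -0.1588, -0.0022]), (0.78, [0.5192, -0.1113, 0.0042])]
pad [(0.69, [0.5248, -0.1097, 0.0008]), (0.52, [0.5322, 0.1423, 0.0055])]
vial [(0.8, [0.6641, -0.0999, -0.0001]), (0.25, [0.5379, 0.145, 0.011])]
knob_grip [(0.93, [0.5508, 0.0406, 0.0555]
[... 862 characters left out ...]
25])]
pad [(0.57, [0.5242, -0.1074, 0.002])]
vial [(0.56, [0.6601, -0.1013, 0.0008])]
knob_grip [(0.89, [0.554, 0.0484, 0.059])]
zero_mark [(0.91, [0.5788, 0.0303, 0.0451]), (0.26, [0.7497, -0.2374, 0.0008])]
green_mark [(0.98, [0.5779, 0.0192, 0.0434])]
needle_tip [(0.31, [0.748, -0.2382, 0.0012])]
white_vial [(0.57, [0.7474, -0.2373, -0.0001])]
tape_roll [(0.68, [0.7605, 0.1187, 0.0002])]
adapter [(0.46, [0.8003, -0.0507, 0.001]), (0.34, [0.5237, -0.1117, 0.0045])]
dict_keys(['img', 'intrinsics', 'mount']) [[0.0001, 0.9683, 0.2497, 0.0706], [1.0, 0.0001, -0.0007, -0.0005], [-0.0007, 0.2497, -0.9683, -0.1691], [0.0, 0.0, 0.0, 1.0]] [[336.8, 0.0, 318.5], [0.0, 336.8, 200.2], [0.0, 0.0, 1.0]]
```

View pics/scene0.png

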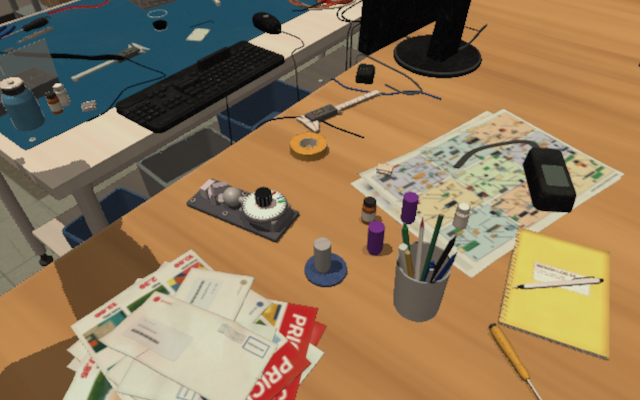

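View pics/side0.png

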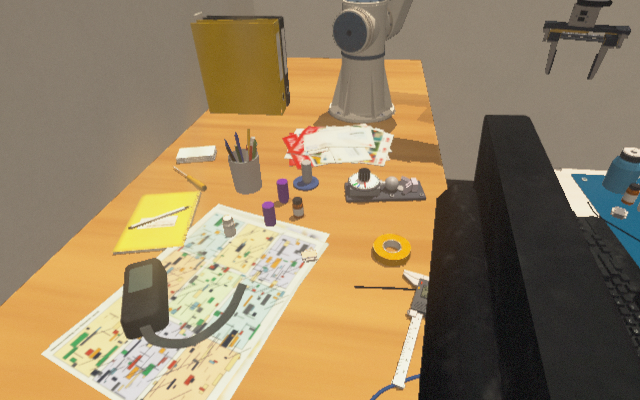

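The scene view shows three plug shapes. There is a steel one on the blue pad at (322,253), and purple ones at (410,207) and (375,238). The steel one on the pad fits the master. The amber vial with the black cap is at (369,209), the white vial is at (461,215), and the comparator is around (243,208). I'll confirm this in an enlarged crop and work out the first move.

```bash
cat > h.py <<'E'
from rig import robot, vision
import cv2, numpy as np
from scipy.spatial.transform import Rotation as R
def rot(s): w,x,y,z=s["tool_rot"]; return R.from_quat([x,y,z,w])
def goto(p,yaw_deg=None):
    """tool-frame shift (mm) and rotvec to reach world p with tool y at yaw_deg, tool down"""
    s=robot.get_state(); r=rot(s)
    out="lin",np.round(r.inv().apply(np.array(p)-s["tcp_pos"])*1000,1).tolist()
    if yaw_deg is not None:
        a=np.radians(yaw_deg); y=np.array([np.cos(a),np.sin(a),0]); z=np.array([0,0,-1.]); x=np.cross(y,z)
        t=R.from_matrix(np.stack([x,y,z],1)); out+=("rot",np.round((r.inv()*t).as_rotvec(),3).tolist())
    print(*out)
def wcam():
    s=robot.get_state(); w=vision.read_camera("wrist"); T=np.eye(4); T[:3,:3]=rot(s).as_matrix(); T[:3,3]=s["tcp_pos"]
    return w["img"],w["intrinsics"],T@w["mount"]
def px2w(uv,K,T,z):
    d=np.linalg.inv(K)@[uv[0],uv[1],1]; d=T[:3,:3]@(d*[1,-1,-1]); return T[:3,3]+d*(z-T[2,3])/d[2]
def w2px(p,K,T):
    c=(np.linalg.inv(T)@np.append(p,1))[:3]*[1,-1,-1]; c=K@c; return c[:2]/c[2]
def lm(names,c,n=2):
    for k in names: print(k,[(round(d["confidence"],2),np.round(d["position"],4).tolist()) for d in vision.landmark_of(k,c)][:n])
def st():
    s=robot.get_state(); print(round(s["clock"],2),np.round(s["tcp_pos"],4),np.round(s["wrist_force"],2),np.round(s["moment"],2),round(s["finger_gap"],4),s["gripper_force"])
E
python3 - <<'E'
from h import *
goto([0.545,0.14,0.25],10.5)
a=cv2.imread("pics/scene0.png")[170:300,290:480]
cv2.imwrite("pics/crop.png",cv2.resize(a,None,fx=4,fy=4,interpolation=cv2.INTER_CUBIC))
E
```

```text
lin [-455.9, -295.2, -35.4] rot [-0.0, -0.0, 1.013]
```

View pics/crop.png

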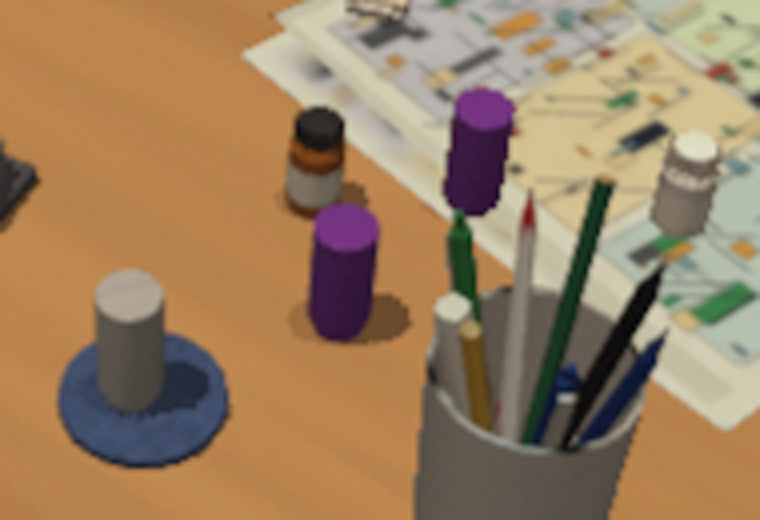

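The crop confirms it: the steel plug stands on the blue pad at crop (130,340), and the amber vial with the black cap is at (317,165). The two purple plugs and the white vial are look-alikes. Next I'll move over the comparator.

Call:
play_rows(linear=[[-456,-295,-35],[-456,-295,-35],[-456,-295,-35],[-456,-295,-35],[-456,-295,-35],[-456,-295,-35],[-456,-295,-35],[-456,-295,-35],[-456,-295,-35],[-456,-295,-35]], rotation=[[0,0,1.013],[0,0,1.013],[0,0,1.013],[0,0,1.013],[0,0,1.013],[0,0,1.013],[0,0,1.013],[0,0,1.013],[0,0,1.013],[0,0,1.013]], jaw=[0.3,0.3,0.3,0.3,0.3,0.3,0.3,0.3,0.3,0.3], grip_force=20)

```text
clock: 2.65
tcp_pos: [0.5204, 0.1742, 0.2472]
tool_rot: [0.0, 0.64, 0.769, 0.0]
wrist_force: [0.1, 1.4, 0.6]
finger_gap: 0.064
gripper_force: 0.0
```

```bash
python3 - <<'E'
from h import *
img,K,T=wcam(); cv2.imwrite("pics/w1.png",img[:,:,::-1])
lm(["plunger_ball","master_home","vial_home","knob_grip","zero_mark","needle_tip"],"wrist")
np.savez("w1.npz",K=K,T=T); goto([0.56,0.09,0.17],10.5)
E
```

```text
plunger_ball [(0.85, [0.5332, 0.1161, 0.0308]), (0.2, [0.5721, 0.0245, 0.0397])]
master_home [(0.61, [0.5341, 0.1418, 0.0133])]
vial_home [(0.98, [0.5359, 0.1395, 0.01])]
knob_grip [(0.61, [0.5358, 0.1174, 0.0279])]
zero_mark [(0.64, [0.5853, 0.0356, 0.0438]), (0.51, [0.5756, 0.0249, 0.0409])]
needle_tip [(0.41, [0.5868, 0.0507, 0.0418])]
lin [-93.2, 24.8, 76.5] rot [-0.001, -0.0, 0.001]
```

View pics/w1.png

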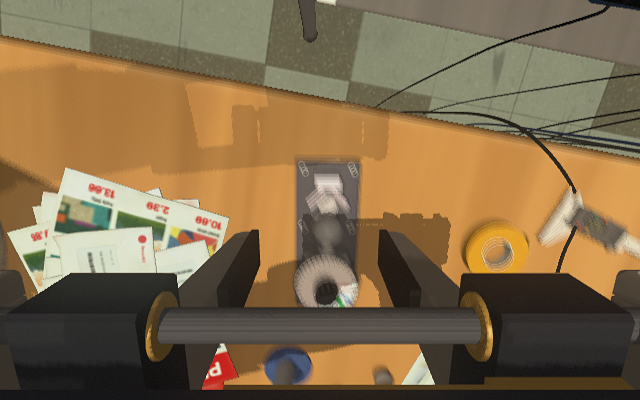

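The view shows the comparator base upright in the picture, at columns 297–359 and rows 158–290. The V is near (327,195), the ball near (326,232) and the dial near (327,285). It is blurred because the arm was still moving. I'll move in for a steady, closer view.

Call:
play_rows(linear=[[-93,25,76],[-93,25,76],[-93,25,76],[-93,25,76],[-93,25,76]], rotation=[[0,0,0],[0,0,0],[0,0,0],[0,0,0],[0,0,0]], jaw=[0.3,0.3,0.3,0.3,0.3])

```text
clock: 3.5
tcp_pos: [0.5605, 0.0904, 0.1708]
tool_rot: [-0.0, 0.639, 0.769, -0.0]
wrist_force: [-0.1, -0.3, -0.4]
finger_gap: 0.0643
gripper_force: 0.0
```

```bash
python3 - <<'E'
from h import *
st(); vision.read_camera("wrist"); vision.read_camera("wrist")
img,K,T=wcam(); cv2.imwrite("pics/w2.png",img[:,:,::-1]); np.savez("w2.npz",K=K,T=T,img=img)
lm(["plunger_ball","vial_home","knob_grip","zero_mark","needle_tip","green_mark"],"wrist",1);st()
goto([0.523,-0.11,0.17],10.5)
cv2.imwrite("pics/w2c.png",cv2.resize(img[:,200:460,::-1],None,fx=2.2,fy=1.5,interpolation=cv2.INTER_CUBIC)[:600]) if 0 else None
E
```

```text
3.5 [0.5605 0.0904 0.1708] [-0.07 -0.35 -0.45] [-0.06  0.02 -0.01] 0.0643 0.0
plunger_ball [(0.78, [0.538, 0.1159, 0.0291])]
vial_home [(0.75, [0.5374, 0.1419, 0.0127])]
knob_grip [(0.83, [0.5499, 0.0491, 0.0588])]
zero_mark [(0.74, [0.5847, 0.0356, 0.0437])]
needle_tip []
green_mark [(0.7, [0.5747, 0.0217, 0.0422])]
3.95 [0.561  0.0895 0.1711] [ 0.71 -0.43  0.21] [-0.04  0.07  0.05] 0.0641 0.0
lin [-189.2, -73.7, 1.1] rot [0.001, -0.0, 0.0]
```

View pics/w2.png

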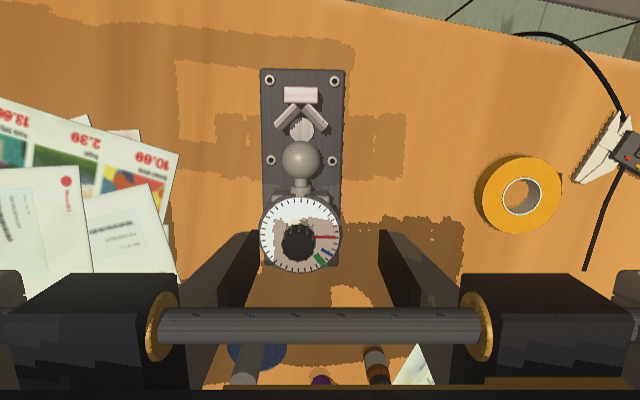

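The picture shows the V apex near (301,108) with the disc below it at (301,128), the ball at (301,160), the dial at (300,235), the needle pointing right to (338,237), the blue mark at (334,257) and the green mark at (320,260). The base's rear corners are at (261,69) and (345,69). I'll fit the comparator pose from these while heading to the master.

```bash
python3 - <<'E'
from h import *
d=np.load("w2.npz");K,T,img=d["K"],d["T"],d["img"]
g=cv2.cvtColor(img,cv2.COLOR_RGB2GRAY)
c=cv2.HoughCircles(cv2.medianBlur(g,3)[130:290,230:370],cv2.HOUGH_GRADIENT_ALT,1,20,param1=150,param2=0.6,minRadius=12,maxRadius=50)
print("circles",None if c is None else (c[0]+[230,130,0]).round(1).tolist())
for n,uv,z in [("cornerL",(261,69),.01),("cornerR",(345,69),.01),("ball",(301,160),.028),("dial",(300,235),.041),("disc",(301,128),.016)]:
    print(n,px2w(uv,K,T,z).round(4))
E
```

```text
circles [[296.0, 243.0, 44.7], [299.0, 159.0, 19.0], [296.0, 243.0, 18.7]]
cornerL [0.4883 0.1888 0.01  ]
cornerR [0.5644 0.203  0.01  ]
ball [0.5393 0.1153 0.028 ]
dial [0.5509 0.047  0.041 ]
disc [0.5339 0.1434 0.016 ]
```

Call:
play_rows(linear=[[-189,-74,1],[-189,-74,1],[-189,-74,1],[-189,-74,1],[-189,-74,1],[-189,-74,1]], rotation=[[0,0,0],[0,0,0],[0,0,0],[0,0,0],[0,0,0],[0,0,0]], jaw=[0.3,0.3,0.3,0.3,0.3,0.3])

```text
clock: 4.55
tcp_pos: [0.5224, -0.1113, 0.1699]
tool_rot: [0.0, 0.641, 0.768, 0.0]
wrist_force: [0.0, 0.2, -0.1]
finger_gap: 0.0643
gripper_force: 0.0
```

```bash
python3 - <<'E'
from h import *
vision.read_camera("wrist");img,K,T=wcam(); cv2.imwrite("pics/w3.png",img[:,:,::-1]); np.savez("w3.npz",K=K,T=T,img=img)
lm(["master","pad","vial"],"wrist",3);st()
print([w2px([0.522,-.109,z],K,T).round() for z in (0.006,0.066)], w2px([0.522,-.109-.035,.006],K,T),w2px([0.522,-.109+.035,.006],K,T))
goto([0.522,-0.109,0.17],10.5)
E
```

```text
master [(0.91, [0.5204, -0.1071, 0.0069]), (0.76, [0.7054, -0.1601, -0.0004]), (0.59, [0.6106, -0.152, 0.001])]
pad [(0.79, [0.529, -0.1102, -0.0003])]
vial [(0.81, [0.6656, -0.0997, -0.0004])]
4.8 [ 0.5229 -0.1089  0.1697] [-0.24  0.03  0.02] [-0.09  0.05 -0.01] 0.0644 0.0
[array([319., 184.]), array([319., 198.])] [312.64956801 216.51661177] [325.20432501 149.50298976]
lin [0.0, -0.9, -0.3] rot [0.0, -0.0, 0.002]
```

View pics/w3.png

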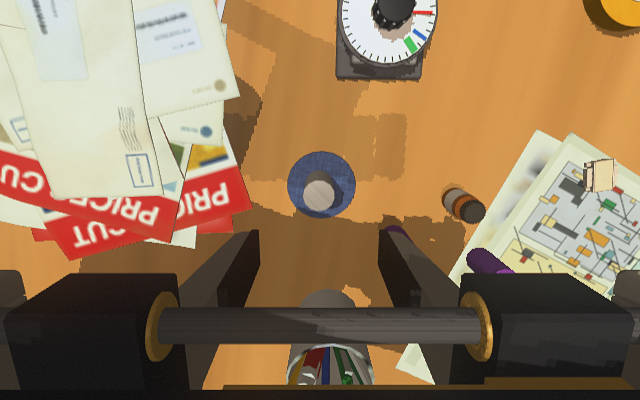

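The picture shows the steel master on the pad, with its top at about (320,194) and the pad centred at about (321,184). It is between the fingers. The amber vial is at (465,205), and the cup is at the bottom, well clear.

```bash
python3 - <<'E'
from h import *
d=np.load("w3.npz");K,T,img=d["K"],d["T"],d["img"]
h=cv2.cvtColor(img,cv2.COLOR_RGB2HSV); m=cv2.inRange(h,(100,90,30),(125,255,255)); m[:140]=0;m[230:]=0;m[:,:270]=0;m[:,370:]=0
(u,v),r=cv2.minEnclosingCircle(cv2.findNonZero(cv2.morphologyEx(m,cv2.MORPH_OPEN,np.ones((3,3))))); print("pad",u,v,r,px2w((u,v),K,T,.006).round(4))
g=img[165:215,295:345].mean(2); mm=((g>125)&(h[165:215,295:345,1]<60)).astype(np.uint8); mm=cv2.morphologyEx(mm,cv2.MORPH_OPEN,np.ones((3,3)))
(u,v),r=cv2.minEnclosingCircle(cv2.findNonZero(mm)); print("top",u+295,v+165,r,px2w((u+295,v+165),K,T,.066).round(4))
E
```

```text
Traceback (most recent call last):
cv2.error: OpenCV(4.12.0) /io/opencv/modules/imgproc/src/shapedescr.cpp:201: error: (-215:Assertion failed) count >= 0 && (depth == CV_32F || depth == CV_32S) in function 'minEnclosingCircle'
```

```bash
python3 - <<'E'
from h import *
d=np.load("w3.npz");K,T,img=d["K"],d["T"],d["img"].astype(int)
for n,uv,z in [("pad",(321.5,184.5),.006),("top",(320,194),.066)]: print(n,px2w(uv,K,T,z).round(4))
m=((img[...,2]-img[...,0])>25).astype(np.uint8); m[:140]=0;m[230:]=0;m[:,:270]=0;m[:,370:]=0
(u,v),r=cv2.minEnclosingCircle(cv2.findNonZero(cv2.morphologyEx(m,cv2.MORPH_OPEN,np.ones((3,3))))); print("pad",u,v,r,px2w((u,v),K,T,.006).round(4))
print(img[194,296:344,0].tolist(),img[170:216,320,0].tolist())
E
```

```text
pad [ 0.5248 -0.1092  0.006 ]
top [ 0.5222 -0.1052  0.066 ]
pad 321.0 185.0 33.73435592651367 [ 0.5244 -0.1098  0.006 ]
[85, 80, 80, 81, 81, 80, 68, 150, 178, 179, 180, 182, 180, 178, 179, 180, 180, 178, 175, 175, 177, 180, 181, 173, 171, 170, 167, 167, 166, 169, 172, 174, 172, 173, 170, 170, 176, 182, 97, 54, 58, 59, 58, 59, 59, 58, 55, 57] [80, 92, 94, 93, 93, 94, 92, 93, 91, 91, 129, 186, 192, 184, 182, 184, 182, 182, 179, 175, 173, 171, 170, 171, 171, 172, 178, 180, 175, 172, 173, 173, 174, 174, 172, 171, 172, 175, 170, 167, 148, 96, 75, 57, 56, 57]
```

Call:
play_rows(linear=[[2.7,-1.5,45],[2.7,-1.5,90],[2.7,-1.5,120],[2.7,-1.5,134],[2.7,-1.5,134],[2.7,-1.5,134],[2.7,-1.5,134],[2.7,-1.5,134],[2.7,-1.5,134],[2.7,-1.5,134]], rotation=[[0,0,0],[0,0,0],[0,0,0],[0,0,0],[0,0,0],[0,0,0],[0,0,0],[0,0,0],[0,0,0],[0,0,0]], jaw=[0.3,0.3,0.3,0.3,0.3,0.75,0.75,0.75,0.75,0.75], grip_force=40)

```text
clock: 5.8
tcp_pos: [0.5211, -0.1079, 0.0364]
tool_rot: [0.001, 0.64, 0.769, 0.0]
wrist_force: [0.6, -0.2, 0.3]
finger_gap: 0.0265
gripper_force: 14.6
```

Call:
play_rows(linear=[[0,0,0],[0,0,0],[0,0,-15],[0,0,-50],[0,0,-94],[0,0,-94]], rotation=[[0,0,0],[0,0,0],[0,0,0],[0,0,0],[0,0,0],[0,0,0]], jaw=[1,1,1,1,1,1], grip_force=40)

```text
clock: 6.4
tcp_pos: [0.5238, -0.1085, 0.1345]
tool_rot: [0.003, 0.64, 0.769, 0.002]
wrist_force: [0.7, 0.1, -2.0]
finger_gap: 0.0259
gripper_force: 39.9
```

```bash
python3 - <<'E'
from h import *
vision.read_camera("wrist");st()
goto([0.5347,0.1423,0.13],10.6)
E
```

```text
6.45 [ 0.5224 -0.1082  0.1321] [-0.07  0.65 -1.96] [-0.16  0.03 -0.01] 0.0263 39.939763974398375
lin [244.1, 57.7, 1.9] rot [0.005, 0.002, -0.002]
```

Call:
play_rows(linear=[[241.7,57.7,2],[241.7,57.7,2],[241.7,57.7,2],[241.7,57.7,2],[241.7,57.7,2],[241.7,57.7,2],[241.7,57.7,2],[241.7,57.7,2]], rotation=[[0,0,0],[0,0,0],[0,0,0],[0,0,0],[0,0,0],[0,0,0],[0,0,0],[0,0,0]], jaw=[1,1,1,1,1,1,1,1])

```text
clock: 7.25
tcp_pos: [0.5324, 0.1394, 0.1265]
tool_rot: [-0.001, 0.64, 0.769, -0.001]
wrist_force: [-0.3, -0.1, -1.8]
finger_gap: 0.026
gripper_force: 39.9
```

```bash
python3 - <<'E'
from h import *
vision.read_camera("wrist");img,K,T=wcam();cv2.imwrite("pics/w4.png",img[:,:,::-1]);np.savez("w4.npz",K=K,T=T,img=img);st()
for c in ("scene","side"):
    vision.read_camera(c); lm(["master","plunger_ball"],c,1)
goto([0.5352,0.1400,0.09],10.6)
E
```

```text
7.35 [0.5329 0.1389 0.1271] [-0.23  0.13 -1.56] [-0.07  0.06  0.  ] 0.0262 39.939925137441605
master [(0.84, [0.5312, 0.1377, 0.0947])]
plunger_ball [(0.56, [0.5435, 0.1138, 0.0269])]
master [(0.71, [0.7089, -0.1556, 0.0])]
plunger_ball [(0.53, [0.5419, 0.1167, 0.0276])]
lin [-0.1, 1.7, 37.8] rot [0.0, -0.0, -0.003]
```

View pics/w4.png

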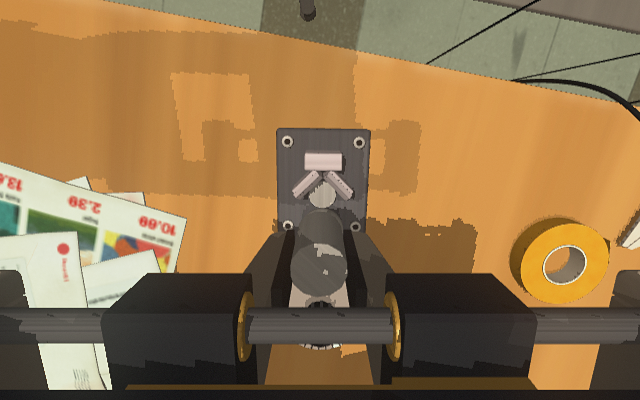

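The picture shows the held master, with its top at (320,270) and foot near (322,213). Beyond it are the V wings at (305,184) and (340,184), with the disc at (322,195). The base's rear corners are at (277,129) and (369,129).

```bash
python3 - <<'E'
from h import *
d=np.load("w4.npz");K,T,img=d["K"],d["T"],d["img"]
ex=np.array([-.983,-.184]);ey=np.array([.184,-.983])
for n,uv,z,off in [("corners",(323,129),.01,(0,-55)),("hole L/R mid rear",(323,142),.01,(0,0)),("disc",(322,195),.016,(0,0)),("frontholes mid",(321.5,226),.01,(0,0))]:
    p=px2w(uv,K,T,z)[:2]; q=p-ex*off[0]*1e-3-ey*off[1]*1e-3; print(n,p.round(4),q.round(4))
a=px2w((277,129),K,T,.01);b=px2w((369,129),K,T,.01);print("width",np.linalg.norm(a-b),np.degrees(np.arctan2(*(b-a)[1::-1])))
# master: foot z = tcp-0.030; foot edge nearest camera; top centre
s=robot.get_state();tc=s["tcp_pos"];print("top px",w2px([tc[0],tc[1],tc[2]+.030],K,T),"foot near",w2px([tc[0]-.184*.0105,tc[1]+.983*.0105,tc[2]-.030],K,T))
for uv in [(320,270)]: print(px2w(uv,K,T,tc[2]+.030).round(4))
E
```

```text
corners [0.5251 0.1961] [0.5352 0.142 ]
hole L/R mid rear [0.527  0.1856] [0.527  0.1856]
disc [0.5343 0.1418] [0.5343 0.1418]
frontholes mid [0.5394 0.1123] [0.5394 0.1123]
width 0.07648186940850221 10.429204107643498
top px [322.1244338  273.16684491] foot near [321.23553956 212.56536661]
[0.5322 0.1412 0.1578]
```

Call:
play_rows(linear=[[0,2.3,10],[0,2.3,30],[0,2.3,45],[0,2.3,50],[0,2.3,52],[0,2.3,54],[0,2.3,56],[0,2.3,56]], rotation=[[0,0,0],[0,0,0],[0,0,0],[0,0,0],[0,0,0],[0,0,0],[0,0,0],[0,0,0]], jaw=[1,1,1,1,1,1,1,1])

```text
clock: 8.45
tcp_pos: [0.5358, 0.1409, 0.072]
tool_rot: [0.0, 0.64, 0.769, 0.0]
wrist_force: [-0.1, 0.5, -1.6]
finger_gap: 0.0263
gripper_force: 39.9
```

Call:
play_rows(linear=[[0,0,1.5],[0,0,3],[0,0,4.5],[0,0,6],[0,0,6]], rotation=[[0,0,0],[0,0,0],[0,0,0],[0,0,0],[0,0,0]], jaw=[1,1,1,1,1])

```text
clock: 8.95
tcp_pos: [0.5356, 0.141, 0.0656]
tool_rot: [-0.0, 0.64, 0.769, 0.0]
wrist_force: [-0.7, 1.1, -1.4]
finger_gap: 0.0263
gripper_force: 39.9
```

Call:
play_rows(linear=[[0,0,1.5],[0,0,3],[0,0,4],[0,0,4]], rotation=[[0,0,0],[0,0,0],[0,0,0],[0,0,0]], jaw=[1,1,1,1])

```text
clock: 9.35
tcp_pos: [0.5357, 0.1409, 0.0616]
tool_rot: [0.0, 0.64, 0.769, 0.0]
wrist_force: [1.0, 0.7, -1.5]
finger_gap: 0.0262
gripper_force: 39.9
```

Call:
play_rows(linear=[[0,0,1.5],[0,0,3],[0,0,4],[0,0,4]], rotation=[[0,0,0],[0,0,0],[0,0,0],[0,0,0]], jaw=[1,1,1,1])

```text
clock: 9.75
tcp_pos: [0.5356, 0.1408, 0.0575]
tool_rot: [-0.0, 0.64, 0.769, -0.0]
wrist_force: [-0.3, 3.0, -1.8]
finger_gap: 0.0262
gripper_force: 39.9
```

Call:
play_rows(linear=[[0,0,1],[0,0,2],[0,0,3],[0,0,4],[0,0,4]], rotation=[[0,0,0],[0,0,0],[0,0,0],[0,0,0],[0,0,0]], jaw=[1,1,1,1,1])

```text
clock: 10.25
tcp_pos: [0.5354, 0.1405, 0.0536]
tool_rot: [-0.0, 0.639, 0.769, -0.0]
wrist_force: [-1.3, 0.7, 1.1]
finger_gap: 0.026
gripper_force: 39.9
```

Call:
play_rows(linear=[[0,0,1],[0,0,2],[0,0,3],[0,0,3]], rotation=[[0,0,0],[0,0,0],[0,0,0],[0,0,0]], jaw=[1,1,1,1])

```text
clock: 10.65
tcp_pos: [0.5351, 0.1405, 0.0504]
tool_rot: [-0.0, 0.64, 0.769, -0.001]
wrist_force: [-2.5, -1.4, 0.7]
finger_gap: 0.0257
gripper_force: 39.9
```

Call:
play_rows(linear=[[0,0,0.7],[0,0,1.4],[0,0,2],[0,0,2]], rotation=[[0,0,0],[0,0,0],[0,0,0],[0,0,0]], jaw=[1,1,1,1])

```text
clock: 11.05
tcp_pos: [0.5351, 0.1405, 0.0485]
tool_rot: [-0.0, 0.639, 0.769, -0.001]
wrist_force: [-4.7, -2.5, 3.6]
finger_gap: 0.0262
gripper_force: 39.9
```

Call:
play_rows(linear=[[0,-0.8,0],[0,-0.8,0.5],[0,-0.8,1],[0,-0.8,1.5],[0,-0.8,1.5]], rotation=[[0,0,0],[0,0,0],[0,0,0],[0,0,0],[0,0,0]], jaw=[1,1,1,1,1])

```text
clock: 11.55
tcp_pos: [0.535, 0.1406, 0.0473]
tool_rot: [0.0, 0.64, 0.769, 0.0]
wrist_force: [-2.6, -3.9, 4.1]
finger_gap: 0.0263
gripper_force: 40.0
```

Call:
play_rows(linear=[[-0.6,-0.3,0.4],[-0.6,-0.3,0.8],[-0.6,-0.3,1.2],[-0.6,-0.3,1.2]], rotation=[[0,0,0],[0,0,0],[0,0,0],[0,0,0]], jaw=[1,1,1,1])

```text
clock: 11.95
tcp_pos: [0.535, 0.1403, 0.046]
tool_rot: [0.0, 0.64, 0.769, 0.0]
wrist_force: [-0.8, 0.6, 1.0]
finger_gap: 0.0257
gripper_force: 39.9
```

Call:
play_rows(linear=[[0,0,0.4],[0,0,0.8],[0,0,1.2],[0,0,1.2]], rotation=[[0,0,0],[0,0,0],[0,0,0],[0,0,0]], jaw=[1,1,1,1])

```text
clock: 12.35
tcp_pos: [0.535, 0.1402, 0.0448]
tool_rot: [0.0, 0.64, 0.769, 0.0]
wrist_force: [0.3, 1.4, 0.5]
finger_gap: 0.0261
gripper_force: 39.9
```

Call:
play_rows(linear=[[0,0,0.4],[0,0,0.8],[0,0,1.2],[0,0,1.2]], rotation=[[0,0,0],[0,0,0],[0,0,0],[0,0,0]], jaw=[1,1,1,1])

```text
clock: 12.75
tcp_pos: [0.535, 0.1402, 0.0444]
tool_rot: [0.0, 0.64, 0.769, 0.0]
wrist_force: [-2.7, 1.3, 9.6]
finger_gap: 0.0266
gripper_force: 40.0
```

Call:
play_rows(linear=[[0,0,0.3],[0,0,0.5],[0,0,0.5]], rotation=[[0,0,0],[0,0,0],[0,0,0]], jaw=[1,1,1])

```text
clock: 13.05
tcp_pos: [0.5351, 0.1402, 0.0443]
tool_rot: [0.0, 0.64, 0.769, 0.0]
wrist_force: [-3.2, 1.5, 14.6]
finger_gap: 0.0264
gripper_force: 40.0
```

Call:
play_rows(linear=[[0,0,0],[0,0,0],[0,0,0],[0,0,-20],[0,0,-60],[0,0,-95],[0,0,-95]], rotation=[[0,0,0],[0,0,0],[0,0,0],[0,0,0],[0,0,0],[0,0,0],[0,0,0]], jaw=[0.4,0.4,0.4,0.4,0.4,0.4,0.4])

```text
clock: 13.75
tcp_pos: [0.5375, 0.1406, 0.1424]
tool_rot: [0.002, 0.64, 0.769, 0.003]
wrist_force: [0.1, 0.6, -0.4]
finger_gap: 0.0553
gripper_force: 0.0
```

```bash
python3 - <<'E'
from h import *
vision.read_camera("scene"); st(); lm(["master"],"scene",1)
print(robot.get_state()["q"])
goto([0.534,-0.045,0.14],10.6)
E
```

```text
13.8 [0.5362 0.1403 0.1401] [-0.04  0.36  0.27] [-0.07  0.1   0.01] 0.0554 0.0
master [(0.9, [0.6098, -0.1525, 0.0027])]
[ 2.53307683e-01  3.28545687e-01  1.85964389e+00 -1.34612578e-04
  9.52099331e-01  7.03974735e-02]
lin [-181.7, -34.6, -1.6] rot [0.001, 0.0, -0.002]
```

Call:
play_rows(linear=[[-182,-35,0],[-182,-35,0],[-182,-35,0],[-182,-35,0],[-182,-35,0],[-182,-35,0]], rotation=[[0,0,0],[0,0,0],[0,0,0],[0,0,0],[0,0,0],[0,0,0]], jaw=[0.4,0.4,0.4,0.4,0.4,0.4])

```text
clock: 14.45
tcp_pos: [0.5323, -0.0458, 0.1366]
tool_rot: [-0.001, 0.64, 0.768, -0.001]
wrist_force: [-0.3, 0.6, -0.4]
finger_gap: 0.0551
gripper_force: 0.0
```

```bash
python3 - <<'E'
from h import *
vision.read_camera("wrist");vision.read_camera("wrist");img,K,T=wcam();np.savez("w5.npz",K=K,T=T,img=img);st()
lm(["zero_mark","needle_tip","green_mark","knob_grip"],"wrist",2)
u,v=w2px([0.553,.0457,.041],K,T);print(u,v)
v0=int(max(0,v-100));c=img[v0:v0+190,int(u)-100:int(u)+100,::-1];print(v0,int(u)-100)
cv2.imwrite("pics/w5c.png",cv2.resize(c,None,fx=3,fy=3,interpolation=cv2.INTER_CUBIC))
E
```

```text
14.6 [ 0.5329 -0.0442  0.1374] [-0.36  0.06 -0.43] [-0.08  0.05  0.01] 0.0554 0.0
zero_mark [(0.78, [0.5866, 0.035, 0.0467])]
needle_tip [(0.55, [0.5758, 0.0742, 0.0401])]
green_mark [(0.73, [0.5763, 0.0216, 0.0412])]
knob_grip [(0.67, [0.549, 0.0479, 0.0607])]
368.01097933255505 92.96103757463855
0 268
```

View pics/w5c.png

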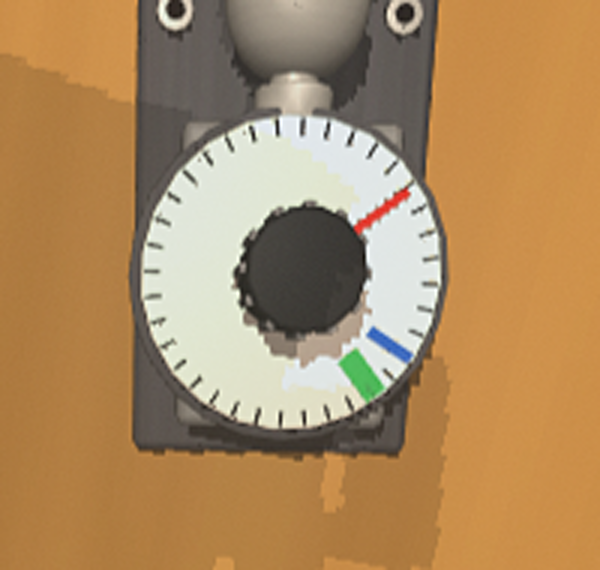

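The crop shows the red needle ending at (408,190), the blue bar's end at (410,357), the green bar's end at (375,395) and the dial centre at about (290,272). I'll measure the angle between them.

```bash
cat >> h.py <<'E'
def dial(img,K,T,c0=(0.553,.0457),z=.041):
    # rectify dial plane: 0.2 mm/px, 120 mm square, image axes = world x right, y up
    n=600; W=np.array([[c0[0]+(a-.5)*.12,c0[1]+(.5-b)*.12,z] for a,b in [(0,0),(1,0),(1,1),(0,1)]])
    src=np.float32([w2px(p,K,T) for p in W]); H=cv2.getPerspectiveTransform(src,np.float32([[0,0],[n,0],[n,n],[0,n]]))
    o=cv2.warpPerspective(img,H,(n,n)).astype(int); r,g,b=o[...,0],o[...,1],o[...,2]
    sat=o.max(2)-o.min(2)
    masks=dict(red=(r-g>90)&(r-b>90),blue=(b-r>60)&(b-g>30),green=(g-r>60)&(g-b>50))
    plate=((o.min(2)>150)|masks["red"]|masks["blue"]|masks["green"]).astype(np.uint8)
    yy,xx=np.mgrid[:n,:n]
    plate[np.hypot(xx-300,yy-300)>230]=0; plate=cv2.morphologyEx(plate,cv2.MORPH_OPEN,np.ones((5,5)))
    k,l,stt,_=cv2.connectedComponentsWithStats(plate); j=1+np.argmax(stt[1:,4])
    (cx,cy),R0=cv2.minEnclosingCircle(cv2.findNonZero((l==j).astype(np.uint8)))
    out={"centre":np.round([c0[0]+(cx-300)*2e-4,c0[1]-(cy-300)*2e-4],4).tolist(),"rad":round(R0*.2,1)}
    for k,m in masks.items():
        m=(m&(np.hypot(xx-cx,yy-cy)<195)).astype(np.uint8); m=cv2.morphologyEx(m,cv2.MORPH_OPEN,np.ones((3,3)))
        p=cv2.findNonZero(m)
        if p is None: continue
        p=p[:,0].astype(np.float32); d=p-[cx,cy]; vx,vy=cv2.fitLine(p,cv2.DIST_L2,0,.01,.01)[:2,0]
        mean=d.mean(0); s=np.sign(mean@[vx,vy])
        out[k]=dict(n=len(p),ang=round(float(np.arctan2(-mean[1],mean[0])),3),line=round(float(np.arctan2(-vy*s,vx*s)),3),r=(round(.2*float(np.hypot(*d.T).min()),1),round(.2*float(np.hypot(*d.T).max()),1)))
    for k,v in out.items(): print(k,v)
    if "red" in out and "blue" in out: print("needle-blue",out["red"]["ang"]-out["blue"]["ang"],out["red"]["line"]-out["blue"]["line"])
    return o
E
python3 - <<'E'
from h import *
d=np.load("w5.npz");o=dial(d["img"],d["K"],d["T"])
goto([0.553,0.0457,0.085],10.6)
E
```

```text
centre [0.5493, 0.0497]
rad 41.3
red {'n': 790, 'ang': 0.669, 'line': 0.814, 'r': (17.3, 32.6)}
blue {'n': 869, 'ang': -0.482, 'line': -0.385, 'r': (26.5, 39.0)}
green {'n': 1636, 'ang': -0.785, 'line': -0.705, 'r': (27.4, 39.0)}
needle-blue 1.151 1.1989999999999998
lin [85.0, 35.9, 53.0] rot [-0.0, -0.0, -0.001]
```

```bash
cat > dl.py <<'E'
from h import *
from scipy.optimize import least_squares
def fit(img,K,T,c0=(0.5515,.0465)):
    """centre and angles: bars are radial, ends 34 mm out, green 0.335 clockwise of blue; needle plane z .043"""
    im=img.astype(int); r,g,b=im[...,0],im[...,1],im[...,2]; P={}
    u,v=w2px([*c0,.041],K,T); vv,uu=np.mgrid[:400,:640]; near=np.hypot(uu-u,vv-v)<75
    for k,m,z in (("red",(r-g>90)&(r-b>90),.042),("blue",(b-r>60)&(b-g>30),.041),("green",(g-r>60)&(g-b>50),.041)):
        ys,xs=np.nonzero(m&near); q=np.array([px2w((x,y),K,T,z)[:2] for x,y in zip(xs,ys)])*1e3
        q=q[np.hypot(*(q-np.median(q,0)).T)<14] if len(q) else q
        P[k]=q
    def res(p):
        c=p[:2]; A={"red":p[2],"blue":p[3],"green":p[3]-.335}; o=[]
        for k,q in P.items():
            if len(q)<5: continue
            d=q-c; a=A[k]; e=np.array([np.cos(a),np.sin(a)]); rad=d@e; n=d@[-e[1],e[0]]
            o+=list(n/np.sqrt(len(q))); o.append((np.percentile(rad,97)-34)*.5)
        return o
    p0=[c0[0]*1e3,c0[1]*1e3]
    for k in("red","blue"): m=(P[k].mean(0) if len(P[k]) else np.array([600,50]))-p0[:2]; p0.append(np.arctan2(m[1],m[0])) if 1 else 0
    s=least_squares(res,p0); p=s.x
    print("centre",p[:2].round(1),"needle",p[2].round(3),"blue",p[3].round(3),"green",round(p[3]-.335,3),"needle-blue",round(p[2]-p[3],3),"needle-green",round(p[2]-p[3]+.335,3),"n",{k:len(q) for k,q in P.items()},"cost",round(s.cost,2))
    for k,q in P.items():
        if len(q): d=q.mean(0)-p[:2]; print(k,"angle from centroid",np.arctan2(d[1],d[0]).round(3))
E
python3 - <<'E'
from dl import *
for f in ("w5","w2","w3"):
    d=np.load(f+".npz");fit(d["img"],d["K"],d["T"])
E
```

```text
centre [551.8  44.2] needle 0.89 blue -0.362 green -0.697 needle-blue 1.252 needle-green 1.587 n {'red': 65, 'blue': 63, 'green': 130} cost 2.14
red angle from centroid 0.892
blue angle from centroid -0.35
green angle from centroid -0.709
centre [550.6  43.9] needle 0.239 blue -0.305 green -0.64 needle-blue 0.544 needle-green 0.879 n {'red': 20, 'blue': 22, 'green': 9} cost 1.72
red angle from centroid 0.242
blue angle from centroid -0.317
green angle from centroid -0.625
centre [551.   43.5] needle 0.264 blue -0.329 green -0.664 needle-blue 0.593 needle-green 0.928 n {'red': 57, 'blue': 60, 'green': 120} cost 2.28
red angle from centroid 0.267
blue angle from centroid -0.317
green angle from centroid -0.674
```

Call:
play_rows(linear=[[45,18,10],[83.7,34.6,20],[83.7,34.6,45],[83.7,34.6,70],[83.7,34.6,86],[83.7,34.6,86],[83.7,34.6,86],[83.7,34.6,86],[83.7,34.6,86],[83.7,34.6,86]], rotation=[[0,0,0],[0,0,0],[0,0,0],[0,0,0],[0,0,0],[0,0,0],[0,0,0],[0,0,0],[0,0,0],[0,0,0]], jaw=[0.4,0.4,0.4,0.4,0.4,0.4,0.4,1,1,1], grip_force=15)

```text
clock: 15.8
tcp_pos: [0.5527, 0.0433, 0.053]
tool_rot: [0.001, 0.64, 0.769, 0.001]
wrist_force: [-0.6, 0.2, 0.0]
finger_gap: 0.0334
gripper_force: 0.0
```

Call:
play_rows(linear=[[0,0,0],[0,0,0],[0,0,0],[0,0,0],[0,0,0],[0,0,0],[0,0,0],[0,0,0],[0,0,0],[0,0,0]], rotation=[[0,0,0],[0,0,0],[0,0,-0.1],[0,0,-0.2],[0,0,-0.3],[0,0,-0.4],[0,0,-0.5],[0,0,-0.6],[0,0,-0.7],[0,0,-0.7]], jaw=[1,1,1,1,1,1,1,1,1,1])

```text
clock: 16.8
tcp_pos: [0.5533, 0.0439, 0.0528]
tool_rot: [0.001, 0.336, 0.942, 0.001]
wrist_force: [1.6, 4.4, 0.9]
finger_gap: 0.0272
gripper_force: 15.0
```

Call:
play_rows(linear=[[0,0,0],[0,0,0],[0,0,0],[0,0,0],[0,0,0],[0,0,0],[0,0,0],[0,0,0]], rotation=[[0,0,-0.1],[0,0,-0.2],[0,0,-0.3],[0,0,-0.4],[0,0,-0.5],[0,0,-0.55],[0,0,-0.55],[0,0,-0.55]], jaw=[1,1,1,1,1,1,1,1])

```text
clock: 17.6
tcp_pos: [0.5539, 0.0452, 0.0528]
tool_rot: [0.002, 0.07, 0.998, 0.002]
wrist_force: [3.9, 12.7, -1.3]
finger_gap: 0.0273
gripper_force: 15.0
```

```bash
python3 - <<'E'
from dl import *
st();img,K,T=wcam();np.savez("w6.npz",K=K,T=T,img=img);fit(img,K,T)
img=vision.read_camera("scene");np.savez("s6.npz",K=img["intrinsics"],T=img["cam_to_world"],img=img["img"]);fit(img["img"],img["intrinsics"],img["cam_to_world"])
E
```

```text
17.6 [0.5539 0.0452 0.0528] [ 3.91 12.68 -1.34] [ 2.19 -0.63 -0.03] 0.0273 14.999316930770874
centre [551.5  46.5] needle 0.072 blue 0.072 green -0.263 needle-blue 0.0 needle-green 0.335 n {'red': 0, 'blue': 0, 'green': 0} cost 0.0
centre [551.5  46.5] needle 0.072 blue 0.072 green -0.263 needle-blue 0.0 needle-green 0.335 n {'red': 0, 'blue': 0, 'green': 0} cost 0.0
```

Call:
play_rows(linear=[[0,0,0],[0,0,0],[0,0,0],[0,0,-30],[0,0,-70],[0,0,-85]], rotation=[[0,0,0],[0,0,0],[0,0,0],[0,0,0],[0,0,0],[0,0,0]], jaw=[0.4,0.4,0.4,0.4,0.4,0.4])

```text
clock: 18.3
tcp_pos: [0.5536, 0.043, 0.1403]
tool_rot: [0.002, 0.069, 0.998, 0.0]
wrist_force: [0.1, 0.2, -0.2]
finger_gap: 0.0555
gripper_force: 0.0
```

```bash
python3 - <<'E'
from h import *
vision.read_camera("scene");st();goto([0.534,-0.045,0.14],10.6)
E
```

```text
18.35 [0.5543 0.0431 0.1415] [1.85 0.56 1.88] [ 0.02 -0.06  0.05] 0.0551 0.0
lin [8.0, -90.1, 1.4] rot [0.004, 0.004, 1.247]
```

Call:
play_rows(linear=[[8,-90,1],[8,-90,1],[8,-90,1],[8,-90,1],[8,-90,1],[8,-90,1],[8,-90,1],[8,-90,1],[8,-90,1],[8,-90,1]], rotation=[[0,0,0.15],[0,0,0.3],[0,0,0.45],[0,0,0.6],[0,0,0.75],[0,0,0.9],[0,0,1.05],[0,0,1.2],[0,0,1.247],[0,0,1.247]], jaw=[0.4,0.4,0.4,0.4,0.4,0.4,0.4,0.4,0.4,0.4])

```text
clock: 19.35
tcp_pos: [0.5313, -0.045, 0.1354]
tool_rot: [-0.0, 0.639, 0.769, -0.0]
wrist_force: [0.3, 0.2, 0.1]
finger_gap: 0.0551
gripper_force: 0.0
```

```bash
python3 - <<'E'
from dl import *
vision.read_camera("wrist");vision.read_camera("wrist");img,K,T=wcam();np.savez("w7.npz",K=K,T=T,img=img);st()
fit(img,K,T)
u,v=w2px([0.5518,.0442,.041],K,T);v0=int(max(0,v-80));c=img[v0:v0+160,int(u)-80:int(u)+80,::-1];print(u,v)
cv2.imwrite("pics/w7c.png",cv2.resize(c,None,fx=3.7,fy=3.7,interpolation=cv2.INTER_CUBIC))
E
```

```text
19.5 [ 0.5315 -0.0449  0.1357] [-0.12  0.52 -0.87] [-0.08  0.09 -0.05] 0.0548 0.0
centre [551.8  46.2] needle 0.842 blue 0.896 green 0.561 needle-blue -0.054 needle-green 0.281 n {'red': 57, 'blue': 48, 'green': 136} cost 2.64
red angle from centroid 0.843
blue angle from centroid 0.909
green angle from centroid 0.549
368.46310027274416 94.47701759132958
```

View pics/w7c.png

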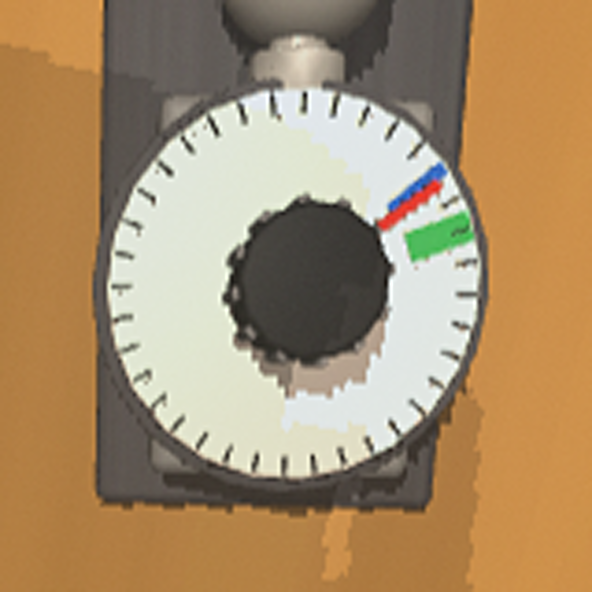

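The crop shows the blue bar, at (415,190), slightly anticlockwise of the red needle, at (410,205). After allowing for the part of the bar the needle hides, the dial is about 0.045 rad too far. I'll grip the knob again and turn it back by that amount.

Call:
play_rows(linear=[[45,18,10],[84.7,36.5,20],[84.7,36.5,45],[84.7,36.5,70],[84.7,36.5,83],[84.7,36.5,83],[84.7,36.5,83],[84.7,36.5,83],[84.7,36.5,83],[84.7,36.5,83]], rotation=[[0,0,0],[0,0,0],[0,0,0],[0,0,0],[0,0,0],[0,0,0],[0,0,0],[0,0,0],[0,0,0],[0,0,0]], jaw=[0.4,0.4,0.4,0.4,0.4,0.4,1,1,1,1], grip_force=15)

```text
clock: 20.5
tcp_pos: [0.5513, 0.0448, 0.0539]
tool_rot: [-0.0, 0.638, 0.77, -0.001]
wrist_force: [-3.2, -0.5, 7.6]
finger_gap: 0.0275
gripper_force: 15.0
```

Call:
play_rows(linear=[[0,0,0],[0,0,0],[0,0,0],[0,0,0],[0,0,0],[0,0,0],[0,0,0],[0,0,0],[0,0,-20],[0,0,-70]], rotation=[[0,0,0],[0,0,0],[0,0,0.025],[0,0,0.045],[0,0,0.045],[0,0,0.045],[0,0,0.045],[0,0,0.045],[0,0,0.045],[0,0,0.045]], jaw=[1,1,1,1,1,0.4,0.4,0.4,0.4,0.4])

```text
clock: 21.5
tcp_pos: [0.5492, 0.045, 0.1204]
tool_rot: [-0.003, 0.656, 0.755, -0.003]
wrist_force: [0.1, -0.2, -0.0]
finger_gap: 0.0551
gripper_force: 0.0
```

```bash
python3 - <<'E'
from h import *
vision.read_camera("scene");st();goto([0.534,-0.045,0.14],10.6)
E
```

```text
21.55 [0.5548 0.0455 0.1302] [3.39 1.   6.48] [ 0.01 -0.16 -0.  ] 0.0549 0.0
lin [-86.7, -33.3, -10.0] rot [0.006, 0.0, -0.044]
```

Call:
play_rows(linear=[[-45,-16,-8],[-86.7,-33,-8],[-86.7,-33,-8],[-86.7,-33,-8]], rotation=[[0,0,-0.044],[0,0,-0.044],[0,0,-0.044],[0,0,-0.044]], jaw=[0.4,0.4,0.4,0.4])

```text
clock: 21.95
tcp_pos: [0.5317, -0.0459, 0.1313]
tool_rot: [0.0, 0.64, 0.769, 0.0]
wrist_force: [0.7, 0.0, -1.1]
finger_gap: 0.0548
gripper_force: 0.0
```

```bash
python3 - <<'E'
from dl import *
vision.read_camera("wrist");vision.read_camera("wrist");img,K,T=wcam();np.savez("w8.npz",K=K,T=T,img=img);st()
fit(img,K,T)
u,v=w2px([0.5518,.0442,.041],K,T);v0=int(max(0,v-80));c=img[v0:v0+160,int(u)-80:int(u)+80,::-1];print(u,v)
cv2.imwrite("pics/w8c.png",cv2.resize(c,None,fx=3.7,fy=3.7,interpolation=cv2.INTER_CUBIC))
goto([0.535,0.1402,0.14],10.6)
E
```

```text
22.1 [ 0.5319 -0.0444  0.131 ] [ 0.45  0.65 -0.63] [-0.08  0.02  0.01] 0.0552 0.0
centre [552.1  46. ] needle 0.858 blue 0.855 green 0.52 needle-blue 0.003 needle-green 0.338 n {'red': 58, 'blue': 18, 'green': 147} cost 2.93
red angle from centroid 0.859
blue angle from centroid 0.862
green angle from centroid 0.512
368.1781716334474 94.25419107944896
lin [180.8, 37.1, -8.9] rot [0.0, -0.0, 0.001]
```

View pics/w8c.png

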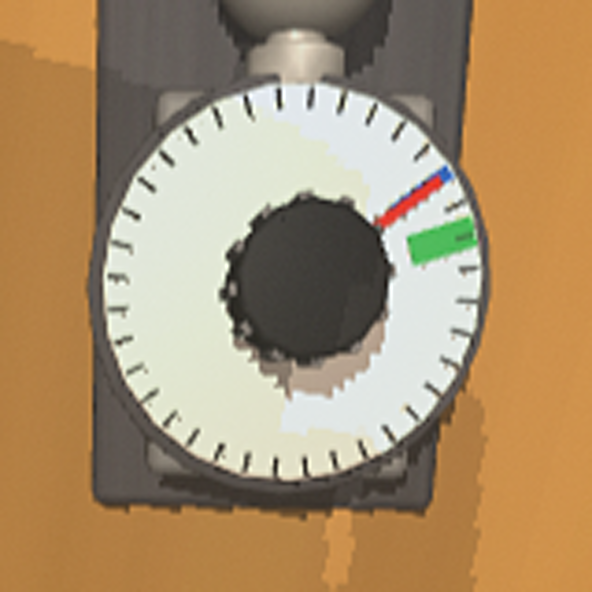

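The blue mark now lies under the red needle at (412,200), within about 0.01 rad. Next I'll lift the master out.

Call:
play_rows(linear=[[45,9,-8],[90,18,-8],[135,28,-8],[180.8,37.1,-8],[180.8,37.1,-8],[180.8,37.1,20],[180.8,37.1,60],[180.8,37.1,85],[180.8,37.1,85],[180.8,37.1,85]], rotation=[[0,0,0],[0,0,0],[0,0,0],[0,0,0],[0,0,0],[0,0,0],[0,0,0],[0,0,0],[0,0,0],[0,0,0]], jaw=[0.4,0.4,0.4,0.4,0.4,0.4,0.4,0.4,0.4,0.4], grip_force=40)

```text
clock: 23.1
tcp_pos: [0.5347, 0.1395, 0.0462]
tool_rot: [-0.0, 0.639, 0.77, -0.0]
wrist_force: [-0.1, -0.1, 0.3]
finger_gap: 0.0549
gripper_force: 0.0
```

Call:
play_rows(linear=[[0,0,0],[0,0,0],[0,0,0],[0,0,0],[0,0,0],[0,0,-10],[0,0,-25],[0,0,-50],[0,0,-90],[0,0,-90]], rotation=[[0,0,0],[0,0,0],[0,0,0],[0,0,0],[0,0,0],[0,0,0],[0,0,0],[0,0,0],[0,0,0],[0,0,0]], jaw=[1,1,1,1,1,1,1,1,1,1], grip_force=40)

```text
clock: 24.1
tcp_pos: [0.5375, 0.14, 0.1411]
tool_rot: [0.002, 0.639, 0.769, 0.003]
wrist_force: [0.5, 0.9, -1.9]
finger_gap: 0.0262
gripper_force: 40.0
```

```bash
python3 - <<'E'
from h import *
vision.read_camera("scene");st(); goto([0.5245,-0.1095,0.134],10.6); print(robot.get_state()["q"])
E
```

```text
24.15 [0.5363 0.1397 0.1388] [-0.01  0.04 -2.  ] [-0.07 -0.    0.05] 0.0265 39.99528462183662
lin [-242.8, -57.5, 4.5] rot [0.005, -0.0, 0.0]
[2.52068657e-01 3.28142736e-01 1.85923098e+00 1.65073331e-05
 9.49651581e-01 6.70403202e-02]
```

Call:
play_rows(linear=[[-243,-57.5,0],[-243,-57.5,0],[-243,-57.5,0],[-243,-57.5,0],[-243,-57.5,0],[-243,-57.5,0],[-243,-57.5,40],[-243,-57.5,80],[-243,-57.5,85],[-243,-57.5,85]], rotation=[[0,0,0],[0,0,0],[0,0,0],[0,0,0],[0,0,0],[0,0,0],[0,0,0],[0,0,0],[0,0,0],[0,0,0]], jaw=[1,1,1,1,1,1,1,1,1,1])

```text
clock: 25.15
tcp_pos: [0.5215, -0.1094, 0.05]
tool_rot: [-0.002, 0.639, 0.77, -0.001]
wrist_force: [0.6, 0.4, -1.4]
finger_gap: 0.0262
gripper_force: 40.0
```

Call:
play_rows(linear=[[0,1.5,4],[0,3,8],[0,3,10],[0,3,11],[0,3,11],[0,3,11]], rotation=[[0,0,0],[0,0,0],[0,0,0],[0,0,0],[0,0,0],[0,0,0]], jaw=[1,1,1,1,1,1])

```text
clock: 25.75
tcp_pos: [0.526, -0.1096, 0.0404]
tool_rot: [0.0, 0.639, 0.769, 0.0]
wrist_force: [0.0, -0.0, -1.0]
finger_gap: 0.0258
gripper_force: 40.0
```

Call:
play_rows(linear=[[0,0,0.8],[0,0,1.6],[0,0,2.4],[0,0,2.4]], rotation=[[0,0,0],[0,0,0],[0,0,0],[0,0,0]], jaw=[1,1,1,1])

```text
clock: 26.15
tcp_pos: [0.5261, -0.1097, 0.0388]
tool_rot: [0.0, 0.639, 0.769, 0.0]
wrist_force: [-4.2, 1.0, 13.6]
finger_gap: 0.0258
gripper_force: 40.0
```

Call:
play_rows(linear=[[0,0,-0.8],[0,0,-0.8],[0,0,-0.8],[0,0,-0.8],[0,0,-0.8],[0,0,-30],[0,0,-75],[0,0,-115],[0,0,-115]], rotation=[[0,0,0],[0,0,0],[0,0,0],[0,0,0],[0,0,0],[0,0,0],[0,0,0],[0,0,0],[0,0,0]], jaw=[1,1,0.4,0.4,0.4,0.4,0.4,0.4,0.4])

```text
clock: 27.05
tcp_pos: [0.5293, -0.1103, 0.1578]
tool_rot: [0.004, 0.639, 0.769, 0.002]
wrist_force: [0.1, -0.1, 0.0]
finger_gap: 0.0555
gripper_force: 0.0
```

```bash
python3 - <<'E'
from h import *
for c in ("scene","side"): vision.read_camera(c); lm(["master","vial","pad"],c,3)
st(); goto([0.664,-0.125,0.15],10.6)
E
```

```text
master [(0.98, [0.6072, -0.1517, 0.0025]), (0.94, [0.523, -0.112, 0.0052]), (0.9, [0.7083, -0.1564, -0.0045])]
vial [(0.85, [0.6639, -0.1012, -0.0012])]
pad [(0.98, [0.5256, -0.1097, -0.0008]), (0.23, [0.5744, 0.0714, 0.0448]), (0.19, [0.5327, 0.1408, 0.0029])]
master [(0.71, [0.5252, -0.1136, 0.0014]), (0.64, [0.71, -0.1536, -0.0022]), (0.62, [0.6093, -0.1539, 0.0022])]
vial [(0.69, [0.6617, -0.0991, -0.0012]), (0.64, [0.5429, 0.1144, 0.0274]), (0.49, [0.5365, 0.1458, 0.0152])]
pad [(0.57, [0.5268, -0.1065, -0.001])]
27.45 [ 0.5252 -0.1094  0.1515] [-0.17 -0.69  0.67] [-0.01 -0.02 -0.01] 0.0552 0.0
lin [-40.8, 133.6, 1.2] rot [-0.002, -0.001, 0.0]
```

Call:
play_rows(linear=[[-16.6,137.6,1],[-16.6,137.6,1],[-16.6,137.6,1],[-16.6,137.6,1],[-16.6,137.6,1]], rotation=[[0,0,0],[0,0,0],[0,0,0],[0,0,0],[0,0,0]], jaw=[0.4,0.4,0.4,0.4,0.4])

```text
clock: 27.95
tcp_pos: [0.6636, -0.1004, 0.1501]
tool_rot: [-0.001, 0.639, 0.77, -0.001]
wrist_force: [-0.6, 0.3, 0.4]
finger_gap: 0.055
gripper_force: 0.0
```

```bash
python3 - <<'E'
from h import *
vision.read_camera("wrist");vision.read_camera("wrist");img,K,T=wcam();np.savez("w9.npz",K=K,T=T,img=img);st();lm(["vial"],"wrist",2)
u,v=w2px([.6635,-.1005,.051],K,T);print(u,v)
for d in vision.regions_of("vial","wrist")[:1]:
    m=d["pixels"];ys,xs=np.nonzero(m);print(d["confidence"],xs.min(),xs.max(),ys.min(),ys.max())
    dk=(m&(img.max(2)<60)).astype(np.uint8);dk=cv2.morphologyEx(dk,cv2.MORPH_OPEN,np.ones((3,3)));(a,b),r=cv2.minEnclosingCircle(cv2.findNonZero(dk));print(a,b,r,px2w((a,b),K,T,.051).round(4))
goto([.6635,-.1005,.0285],10.6)
E
```

```text
28.1 [ 0.6627 -0.1007  0.1513] [-0.81 -0.96 -0.32] [-0.1   0.09  0.04] 0.055 0.0
vial [(0.57, [0.6634, -0.0991, 0.0017])]
320.72378667865325 201.2211280031515
0.7 307 333 176 213Traceback (most recent call last):
  File "<stdin>", line 6, in <module>
cv2.error: OpenCV(4.12.0) /io/opencv/modules/imgproc/src/shapedescr.cpp:201: error: (-215:Assertion failed) count >= 0 && (depth == CV_32F || depth == CV_32S) in function 'minEnclosingCircle'
```

Call:
play_rows(linear=[[1,0.3,40],[1,0.3,80],[1,0.3,110],[1,0.3,122.5],[1,0.3,122.5],[1,0.3,122.5],[1,0.3,122.5],[1,0.3,122.5],[1,0.3,122.5],[1,0.3,122.5]], rotation=[[0,0,0],[0,0,0],[0,0,0],[0,0,0],[0,0,0],[0,0,0],[0,0,0],[0,0,0],[0,0,0],[0,0,0]], jaw=[0.4,0.4,0.4,0.4,0.4,0.4,1,1,1,1], grip_force=40)

```text
clock: 29.2
tcp_pos: [0.6646, -0.0996, 0.0299]
tool_rot: [0.0, 0.639, 0.769, 0.0]
wrist_force: [-0.9, -0.4, 0.3]
finger_gap: 0.0253
gripper_force: 0.1
```

Call:
play_rows(linear=[[0,0,0],[0,0,0],[0,0,0]], rotation=[[0,0,0],[0,0,0],[0,0,0]], jaw=[1,1,1])

```text
clock: 29.5
tcp_pos: [0.6645, -0.0996, 0.0297]
tool_rot: [0.0, 0.639, 0.769, 0.0]
wrist_force: [-0.9, -0.5, 6.5]
finger_gap: 0.0226
gripper_force: 39.9
```

The gap of 22.6 mm and the upward force suggest the pads are on the vial's shoulder. I'll grip again about 3 mm lower.

Call:
play_rows(linear=[[0,0,0],[0,0,1.5],[0,0,3.3],[0,0,3.3],[0,0,3.3],[0,0,3.3],[0,0,3.3],[0,0,3.3]], rotation=[[0,0,0],[0,0,0],[0,0,0],[0,0,0],[0,0,0],[0,0,0],[0,0,0],[0,0,0]], jaw=[0.65,0.65,0.65,0.65,1,1,1,1], grip_force=30)

```text
clock: 30.3
tcp_pos: [0.6643, -0.0996, 0.0259]
tool_rot: [-0.0, 0.639, 0.769, 0.0]
wrist_force: [0.3, -0.0, -0.1]
finger_gap: 0.0236
gripper_force: 29.9
```

Call:
play_rows(linear=[[0,0,-10],[0,0,-50],[0,0,-95],[0,0,-95],[0,0,-95]], rotation=[[0,0,0],[0,0,0],[0,0,0],[0,0,0],[0,0,0]], jaw=[1,1,1,1,1])

```text
clock: 30.8
tcp_pos: [0.6653, -0.0997, 0.123]
tool_rot: [0.001, 0.639, 0.769, 0.001]
wrist_force: [-0.8, -0.0, -0.3]
finger_gap: 0.0234
gripper_force: 29.9
```

```bash
python3 - <<'E'
from h import *
st(); goto([.5353,.1412,.12],10.6)
E
```

```text
30.8 [ 0.6653 -0.0997  0.123 ] [-0.76 -0.04 -0.32] [-0.03  0.08 -0.03] 0.0234 29.934203384373177
lin [260.7, -83.5, 2.5] rot [0.003, 0.001, -0.0]
```

Call:
play_rows(linear=[[260.5,-83.5,1],[260.5,-83.5,1],[260.5,-83.5,1],[260.5,-83.5,1],[260.5,-83.5,1],[260.5,-83.5,1],[260.5,-83.5,1],[260.5,-83.5,1],[260.5,-83.5,1]], rotation=[[0,0,0],[0,0,0],[0,0,0],[0,0,0],[0,0,0],[0,0,0],[0,0,0],[0,0,0],[0,0,0]], jaw=[1,1,1,1,1,1,1,1,1])

```text
clock: 31.7
tcp_pos: [0.5346, 0.1402, 0.1195]
tool_rot: [-0.0, 0.639, 0.769, -0.0]
wrist_force: [0.1, 0.1, -0.6]
finger_gap: 0.0235
gripper_force: 29.9
```

```bash
python3 - <<'E'
from h import *
img,K,T=wcam();img,K,T=wcam(); st(); lm(["vial"],"wrist",1); goto([.5353,.1412,.073],10.6)
E
```

```text
31.8 [0.5348 0.14   0.1196] [-1.09  0.2   0.35] [-0.04  0.07  0.05] 0.0234 29.934288162958183
vial [(0.72, [0.5363, 0.1409, 0.0956])]
lin [1.0, 0.7, 46.7] rot [-0.0, 0.0, -0.001]
```

Now at z 0.1196 (vial bottom about 94 mm). I'll descend to just above the V.

Call:
play_rows(linear=[[1,0.5,15],[1,0.5,35],[1,0.5,45],[1,0.5,49],[1,0.5,52],[1,0.5,52]], rotation=[[0,0,0],[0,0,0],[0,0,0],[0,0,0],[0,0,0],[0,0,0]], jaw=[1,1,1,1,1,1])

```text
clock: 32.45
tcp_pos: [0.5349, 0.1421, 0.0681]
tool_rot: [0.0, 0.639, 0.769, 0.0]
wrist_force: [-0.5, 0.3, -0.3]
finger_gap: 0.0233
gripper_force: 29.9
```

Call:
play_rows(linear=[[0,0,1],[0,0,2],[0,0,3],[0,0,4],[0,0,4]], rotation=[[0,0,0],[0,0,0],[0,0,0],[0,0,0],[0,0,0]], jaw=[1,1,1,1,1])

```text
clock: 32.95
tcp_pos: [0.5346, 0.1422, 0.0639]
tool_rot: [-0.0, 0.639, 0.769, -0.0]
wrist_force: [0.6, -0.1, -1.1]
finger_gap: 0.0237
gripper_force: 29.9
```

Call:
play_rows(linear=[[-0.7,0,1],[-0.7,0,2],[-0.7,0,3],[-0.7,0,4],[-0.7,0,4]], rotation=[[0,0,0],[0,0,0],[0,0,0],[0,0,0],[0,0,0]], jaw=[1,1,1,1,1])

```text
clock: 33.45
tcp_pos: [0.5348, 0.1416, 0.0598]
tool_rot: [-0.0, 0.639, 0.769, 0.0]
wrist_force: [-0.3, 0.7, -0.2]
finger_gap: 0.0237
gripper_force: 29.9
```

Call:
play_rows(linear=[[0,0,1],[0,0,2],[0,0,3],[0,0,3]], rotation=[[0,0,0],[0,0,0],[0,0,0],[0,0,0]], jaw=[1,1,1,1])

```text
clock: 33.85
tcp_pos: [0.5347, 0.1415, 0.0567]
tool_rot: [-0.0, 0.639, 0.769, -0.0]
wrist_force: [0.8, 2.3, -0.2]
finger_gap: 0.0235
gripper_force: 29.9
```

Call:
play_rows(linear=[[0,0,1],[0,0,2],[0,0,3],[0,0,3]], rotation=[[0,0,0],[0,0,0],[0,0,0],[0,0,0]], jaw=[1,1,1,1])

```text
clock: 34.25
tcp_pos: [0.5349, 0.1415, 0.0538]
tool_rot: [0.0, 0.639, 0.769, 0.0]
wrist_force: [0.1, 1.9, -0.8]
finger_gap: 0.0232
gripper_force: 29.9
```

Call:
play_rows(linear=[[0,0,1],[0,0,2],[0,0,3],[0,0,4],[0,0,4]], rotation=[[0,0,0],[0,0,0],[0,0,0],[0,0,0],[0,0,0]], jaw=[1,1,1,1,1])

```text
clock: 34.75
tcp_pos: [0.5348, 0.1415, 0.0498]
tool_rot: [0.0, 0.639, 0.769, -0.0]
wrist_force: [2.0, 2.1, -0.3]
finger_gap: 0.0232
gripper_force: 29.9
```

Call:
play_rows(linear=[[0,0,1],[0,0,2],[0,0,3],[0,0,4],[0,0,4]], rotation=[[0,0,0],[0,0,0],[0,0,0],[0,0,0],[0,0,0]], jaw=[1,1,1,1,1])

```text
clock: 35.25
tcp_pos: [0.5347, 0.1415, 0.0458]
tool_rot: [-0.0, 0.639, 0.769, -0.0]
wrist_force: [1.0, 1.2, 0.5]
finger_gap: 0.0231
gripper_force: 29.9
```

Call:
play_rows(linear=[[0,0,0.8],[0,0,1.6],[0,0,2.4],[0,0,3.2],[0,0,3.2]], rotation=[[0,0,0],[0,0,0],[0,0,0],[0,0,0],[0,0,0]], jaw=[1,1,1,1,1])

```text
clock: 35.75
tcp_pos: [0.5347, 0.1415, 0.0426]
tool_rot: [-0.0, 0.639, 0.769, -0.0]
wrist_force: [0.6, 0.2, 1.4]
finger_gap: 0.0234
gripper_force: 29.9
```

Call:
play_rows(linear=[[0,0,0.5],[0,0,1],[0,0,1.5],[0,0,1.5]], rotation=[[0,0,0],[0,0,0],[0,0,0],[0,0,0]], jaw=[1,1,1,1])

```text
clock: 36.15
tcp_pos: [0.5347, 0.1415, 0.0411]
tool_rot: [-0.0, 0.639, 0.769, -0.0]
wrist_force: [0.8, 1.8, 1.7]
finger_gap: 0.0233
gripper_force: 29.9
```

The vial's underside is about 1.5 mm above the rest, and the fingertips are close to the V's wings. I'll let go and do the final press on the cap with closed fingers.

Call:
play_rows(linear=[[0,0,0],[0,0,0],[0,0,0],[0,0,-15],[0,0,-38],[0,0,-38],[0,0,-38],[0,0,-38],[0,0,-38],[0,0,-38]], rotation=[[0,0,0],[0,0,0],[0,0,0],[0,0,0],[0,0,0],[0,0,0],[0,0,0],[0,0,0],[0,0,0],[0,0,0]], jaw=[0.6,0.6,0.6,0.6,0.6,1,1,1,1,1])

```text
clock: 37.15
tcp_pos: [0.5343, 0.1414, 0.0785]
tool_rot: [-0.0, 0.639, 0.769, -0.001]
wrist_force: [0.1, -0.1, 0.6]
finger_gap: 0.0007
gripper_force: 0.0
```

Call:
play_rows(linear=[[0,0,2],[0,0,4],[0,0,6],[0,0,8],[0,0,8]], rotation=[[0,0,0],[0,0,0],[0,0,0],[0,0,0],[0,0,0]], jaw=[1,1,1,1,1])

```text
clock: 37.65
tcp_pos: [0.5345, 0.1414, 0.0709]
tool_rot: [-0.0, 0.639, 0.769, -0.0]
wrist_force: [-0.5, -0.7, 0.0]
finger_gap: 0.0003
gripper_force: 0.0
```

Call:
play_rows(linear=[[0,0,0.8],[0,0,1.6],[0,0,2.4],[0,0,3.2],[0,0,4],[0,0,4]], rotation=[[0,0,0],[0,0,0],[0,0,0],[0,0,0],[0,0,0],[0,0,0]], jaw=[1,1,1,1,1,1])

```text
clock: 38.25
tcp_pos: [0.5347, 0.1415, 0.0671]
tool_rot: [-0.0, 0.639, 0.769, -0.0]
wrist_force: [-0.1, -0.3, 0.4]
finger_gap: 0.0002
gripper_force: 0.0
```

Call:
play_rows(linear=[[0,0,0.5],[0,0,1],[0,0,1.4],[0,0,1.4]], rotation=[[0,0,0],[0,0,0],[0,0,0],[0,0,0]], jaw=[1,1,1,1])

```text
clock: 38.65
tcp_pos: [0.5348, 0.1415, 0.0659]
tool_rot: [0.0, 0.639, 0.769, -0.0]
wrist_force: [-0.0, -0.6, 1.5]
finger_gap: 0.0001
gripper_force: 1.0
```

Just in contact at 66 mm. I'll press on in small steps.

Call:
play_rows(linear=[[0,0,0.4],[0,0,0.8],[0,0,1.2],[0,0,1.2]], rotation=[[0,0,0],[0,0,0],[0,0,0],[0,0,0]], jaw=[1,1,1,1])

```text
clock: 39.05
tcp_pos: [0.535, 0.1415, 0.0654]
tool_rot: [0.0, 0.639, 0.769, 0.0]
wrist_force: [-3.0, -0.9, 10.7]
finger_gap: 0.0005
gripper_force: 5.8
```

Call:
play_rows(linear=[[0,0,0.3],[0,0,0.6],[0,0,0.6]], rotation=[[0,0,0],[0,0,0],[0,0,0]], jaw=[1,1,1])

```text
clock: 39.35
tcp_pos: [0.5352, 0.1415, 0.0654]
tool_rot: [0.0, 0.639, 0.769, 0.0]
wrist_force: [-4.3, -2.1, 17.3]
finger_gap: 0.0003
gripper_force: 8.7
```

Call:
play_rows(linear=[[0,0,-1],[0,0,-5],[0,0,-30],[0,0,-70],[0,0,-70]], rotation=[[0,0,0],[0,0,0],[0,0,0],[0,0,0],[0,0,0]], jaw=[1,1,1,1,1])

```text
clock: 39.85
tcp_pos: [0.5377, 0.1423, 0.1384]
tool_rot: [0.002, 0.639, 0.769, 0.003]
wrist_force: [0.2, 0.7, -0.9]
finger_gap: 0.0004
gripper_force: 0.0
```

Call:
play_rows(linear=[[-45,-9,0],[-90,-18,0],[-135,-28,0],[-181,-37,0],[-181,-37,0],[-181,-37,0]], rotation=[[0,0,0],[0,0,0],[0,0,0],[0,0,0],[0,0,0],[0,0,0]], jaw=[0.4,0.4,0.4,0.4,0.4,0.4])

```text
clock: 40.45
tcp_pos: [0.5314, -0.044, 0.1336]
tool_rot: [-0.0, 0.64, 0.769, -0.0]
wrist_force: [0.4, -0.3, -0.8]
finger_gap: 0.0464
gripper_force: 0.0
```

```bash
python3 - <<'E'
from dl import *
vision.read_camera("wrist");img,K,T=wcam();np.savez("w10.npz",K=K,T=T,img=img);st()
fit(img,K,T)
for c in ("scene","side"): vision.read_camera(c); lm(["vial","master","white_vial","tape_roll","adapter"],c,3)
E
```

```text
40.55 [ 0.5316 -0.0424  0.1337] [0.08 0.28 0.1 ] [-0.05  0.05 -0.01] 0.0536 0.0
centre [550.9  47.7] needle 0.446 blue 0.779 green 0.444 needle-blue -0.333 needle-green 0.002 n {'red': 57, 'blue': 76, 'green': 76} cost 3.41
red angle from centroid 0.445
blue angle from centroid 0.792
green angle from centroid 0.43
vial [(0.65, [0.5363, 0.1442, 0.0141]), (0.29, [0.5809, 0.0615, 0.0458])]
master [(0.97, [0.6114, -0.1536, 0.0013]), (0.77, [0.7056, -0.1563, -0.0026]), (0.65, [0.5261, -0.1091, 0.0004])]
white_vial [(0.76, [0.7497, -0.2387, 0.0043]), (0.49, [0.7632, 0.1174, 0.0001])]
tape_roll [(0.89, [0.7639, 0.1157, -0.0004])]
adapter [(0.43, [0.8001, -0.0526, -0.0007])]
vial [(0.6, [0.5321, 0.1423, 0.0118])]
master [(0.81, [0.6074, -0.1541, 0.0022]), (0.75, [0.7044, -0.1555, -0.0023]), (0.55, [0.5269, -0.1113, 0.0059])]
white_vial [(0.52, [0.7493, -0.2371, 0.0001])]
tape_roll [(0.94, [0.7629, 0.1192, 0.0007]), (0.25, [0.579, 0.0566, 0.039])]
adapter []
```

The needle is on green to within 0.002 rad, and the master is back on its pad. There is time to confirm seating with one more gentle press, clearly above the plunger's 10 N.

```bash
python3 - <<'E'
from h import *
goto([.5352,.1420,.133],10.6)
E
```

```text
lin [181.3, 37.5, 1.1] rot [0.0, 0.0, 0.0]
```

Call:
play_rows(linear=[[45,9,0],[90,18,0],[135,28,0],[181,37.5,0],[181,37.5,0],[181,37.5,0],[181,37.5,30],[181,37.5,55],[181,37.5,63],[181,37.5,63]], rotation=[[0,0,0],[0,0,0],[0,0,0],[0,0,0],[0,0,0],[0,0,0],[0,0,0],[0,0,0],[0,0,0],[0,0,0]], jaw=[1,1,1,1,1,1,1,1,1,1])

```text
clock: 42.15
tcp_pos: [0.5345, 0.1402, 0.0701]
tool_rot: [-0.001, 0.639, 0.769, -0.001]
wrist_force: [0.4, 0.5, 0.2]
finger_gap: 0.0006
gripper_force: 0.0
```

Call:
play_rows(linear=[[0,0,1],[0,0,2],[0,0,3],[0,0,3]], rotation=[[0,0,0],[0,0,0],[0,0,0],[0,0,0]], jaw=[1,1,1,1])

```text
clock: 42.55
tcp_pos: [0.5356, 0.1417, 0.0686]
tool_rot: [0.0, 0.639, 0.769, 0.0]
wrist_force: [-0.3, 0.4, -0.6]
finger_gap: 0.0007
gripper_force: 0.0
```

Call:
play_rows(linear=[[0,0,0.8],[0,0,1.6],[0,0,2.4],[0,0,3.2],[0,0,3.8],[0,0,3.8]], rotation=[[0,0,0],[0,0,0],[0,0,0],[0,0,0],[0,0,0],[0,0,0]], jaw=[1,1,1,1,1,1])

```text
clock: 43.15
tcp_pos: [0.5356, 0.1417, 0.0654]
tool_rot: [0.0, 0.639, 0.769, 0.0]
wrist_force: [-3.9, -1.1, 14.5]
finger_gap: 0.0004
gripper_force: 7.2
```

Call:
play_rows(linear=[[0,0,0.4],[0,0,0.8],[0,0,0.8]], rotation=[[0,0,0],[0,0,0],[0,0,0]], jaw=[1,1,1])

```text
clock: 43.45
tcp_pos: [0.5359, 0.1417, 0.0654]
tool_rot: [0.0, 0.639, 0.769, 0.0]
wrist_force: [-5.2, -2.4, 21.6]
finger_gap: 0.0002
gripper_force: 11.1
```

It stays rigid at 65.4 mm under 22 N, so it is home. I'll back off, check and hand in.

Call:
play_rows(linear=[[0,0,-1],[0,0,-5],[0,0,-30],[0,0,-70],[0,0,-75]], rotation=[[0,0,0],[0,0,0],[0,0,0],[0,0,0],[0,0,0]], jaw=[1,1,1,1,1])

```text
clock: 43.95
tcp_pos: [0.5377, 0.1423, 0.1424]
tool_rot: [0.002, 0.639, 0.769, 0.002]
wrist_force: [0.5, 0.1, 0.2]
finger_gap: 0.0009
gripper_force: 0.0
```

Call:
play_rows(linear=[[-45,-9,0],[-90,-18,0],[-135,-28,0],[-181,-37,0],[-181,-37,0],[-181,-37,0]], rotation=[[0,0,0],[0,0,0],[0,0,0],[0,0,0],[0,0,0],[0,0,0]], jaw=[0.8,0.8,0.8,0.8,0.8,0.8])

```text
clock: 44.55
tcp_pos: [0.5319, -0.0439, 0.138]
tool_rot: [-0.0, 0.64, 0.769, -0.0]
wrist_force: [-0.4, 1.0, -0.8]
finger_gap: 0.0184
gripper_force: 0.0
```

```bash
python3 - <<'E'
from dl import *
vision.read_camera("wrist");img,K,T=wcam();st();fit(img,K,T)
vision.read_camera("scene"); lm(["vial","master"],"scene",3)
print(robot.job_done())
E
```

```text
44.65 [ 0.532  -0.0423  0.1381] [-0.52 -0.65  0.  ] [-0.11  0.08 -0.04] 0.0183 0.0
centre [551.2  47. ] needle 0.48 blue 0.805 green 0.47 needle-blue -0.325 needle-green 0.01 n {'red': 57, 'blue': 70, 'green': 72} cost 3.39
red angle from centroid 0.48
blue angle from centroid 0.819
green angle from centroid 0.455
vial [(0.63, [0.5371, 0.1425, 0.0133]), (0.6, [0.5493, 0.0417, 0.0553])]
master [(0.98, [0.7063, -0.1566, -0.0017]), (0.72, [0.5243, -0.1099, 0.0049]), (0.58, [0.6074, -0.1507, -0.0004])]
the job is handed in; nothing more can be done
None
```

The job is done and handed in at about 45 s: the dial was zeroed on the seated master, the master is back on its blue pad, and the amber vial is seated in the V with the needle within about 0.01 rad of the green mark; the highest press force I read was 22 N.

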